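# Unsnap and slide back a terminal-box cover

### The job

Open the terminal box on the left of the worktop: press its snap tab fully in with a fingertip so that it releases the cover, then push the cover by its rib off its seat onto the bare landing, until the whole cover is past the ends of its guide rails and lies flat there, with the terminals open to view. Only touch and push: do not pinch, lift or carry the cover, do not shove it before the tab is pressed in, and leave the other things on the table where they are.

Things in the scene. Friction and masses are not known exactly. Their poses are not given: they have to be found in the camera images.
- terminal_box: Low aluminium box screwed down, 172 (its x) x 82 mm, deck 42 mm high. Origin: centre of its underside, z up. In its frame, mm: cover seat x -84 to -14 between rails (inner faces y +-34, lips in to y +-29, lip top z 54.5), back wall x -90 to -84; terminal well under it x -74 to -22, y +-20. The cover leaves only along +x. Ear with the tab's pad on the +y side: x -16 to 28, y 41 to 78, z 42.
- landing (a point): Middle of the bare landing at deck height, 42 mm above the worktop, at x 36.5 mm of the box: flat deck from x -3 to 76 mm, 82 mm wide, ended by a 9 mm high end stop at x 76 to 82. Lugs and cable glands reach out to x -108 and x 100, under 30 mm high.
- cover: Loose dark steel cover, under the rail lips: plate 70 (its x) x 64 x 8 mm, 0.12 kg, with a bright rib across it 6 mm thick, 40 wide, at its x 15 to 21, top 20 above the underside. Origin: centre of the underside; axes as the box's. Seated: at about x -47.7, y 0, z 42 mm of the box. Fully off the rails: x 21 or more; x 41 meets the end stop. Slides with under 2 N.
- cover_rib_back (a point): Middle of the rib's back face (towards the seat's back wall), 14 mm above the cover's underside: the place to push towards the box's +x. Behind it lies 50 mm of flat plate, its top 50 mm above the worktop, 58 mm clear between the lips; the rib's top is 62 mm above the worktop.
- snap_tab (a joint): Snap tab, moves straight down, m: 0 = up (its steel bar stands 4.5 mm above the deck across the cover's front edge and blocks it), 0.008 = fully in. Pressing takes about 4 N; it stays where it is pressed and does not spring back. The cover passes once it is beyond 0.006.
- tab_pad_top (a point): Centre of the top of the tab's finger pad: a ribbed grey pad 26x26 mm on the ear at the box's x 10, y 60 mm, top 52 mm above the worktop when up, 44 mm when pressed in.
- kf_ring: Short metal vacuum centring ring with a dark band, 41 mm across, 14 mm high, standing beside the box; not part of the job, leave it alone. Origin: centre of its underside.
- window_cap: Round flat cap, dark rim and pale face, 61 mm across, 13 mm high, standing beside the box; not part of the job, leave it alone. Origin: centre of its underside.
- bnc_adapter: Small metal connector block with a stub at either end, 22x56x20 mm, lying beside the box; not part of the job, leave it alone. Origin: centre of its underside.
- screw: Loose socket-head screw, 10x27x10 mm, lying beside the box; not part of the job, leave it alone. Origin: centre of its underside.
- riser_block: Pale block with a hole in its top, 40x30x19 mm, on the right half of the worktop; not part of the job, leave it alone. Origin: centre of its underside.
- kf_clamp: Metal hinged ring clamp, 51x73x13 mm, on the right half of the worktop; not part of the job, leave it alone. Origin: centre of its underside.
- tape_roll: Roll of pale tape lying flat, 59 mm across, 18 mm high, on the right half of the worktop; not part of the job, leave it alone. Origin: centre of its underside.
Mind the look-alikes: they are no part of the job. Leave any brown look-alike of the cover alone.

How it is judged (in metres and radians):
On the way, in this order (a step that is already met when the one before it is completed fails the run):
1. the snap tab is pressed in while the cover is still on its seat (value of joint snap_tab above 0.0062 m and x of cover in the frame of terminal_box below -0.035 m), for 0.1 s.
2. the cover is off its seat, on the landing (x of cover in the frame of terminal_box above 0.02 m and z of cover in the frame of terminal_box below 0.047 m), for 0.2 s.
At the end, for the whole second after the job is handed in: the tab is pressed in (beyond 6 mm) and the cover rests flat (within 0.06 rad) on the landing deck, whole plate past the rail ends (its origin at 20 to 44 mm along the box's x, within 15 mm of the middle line, within 0.35 rad of the box's direction), at rest (value of joint snap_tab above 0.006 m and x of cover in the frame of terminal_box between 0.02 and 0.044 m and y of cover in the frame of terminal_box between -0.015 and 0.015 m and z of cover in the frame of terminal_box between 0.04 and 0.045 m and angle between cover's own z axis and vertical below 0.06 rad and angle between the x axis of cover and the x axis of terminal_box, either way round below 0.35 rad and linear speed of cover below 0.01 m/s); the robot touches nothing.
It fails at once if the cover is shoved along before the tab is pressed in (x of cover in the frame of terminal_box above -0.04 m and value of joint snap_tab below 0.005 m).
It fails at once if the cover is lifted or carried (8 mm above the deck) or tipped (z of cover in the frame of terminal_box above 0.05 m or angle between cover's own z axis and vertical above 0.3 rad).
It fails at once if another thing is moved by more than 20 mm (distance of any of kf_ring, window_cap, bnc_adapter, screw, riser_block, kf_clamp, tape_roll from where it was at the start of the episode above 0.02 m).
It also fails if it takes over 35 s, if anything falls off the work surface, if the arm or the gripper's body presses on something with over 40 N, if the wrist force passes 120 N, or if a joint passes its speed limit or range.

### The arm

A 6-joint arm with a two-finger parallel gripper is mounted at the origin on a cart in front of the work surface, level with it; the furniture and walls round the work are solid. World frame = base frame: x ahead of the robot, y to its left, z up, the work surface at z = 0. Lengths are in m, angles in degrees, forces in N, time in s.
With the tool pointing down it reaches from about 0.325 to 0.925 m from the base axis. Payload 3.1 kg.
Tool frame: the origin (TCP) lies at the very end of the fingers, on their centre line; the grasp point (between the pads) lies 19 mm behind it (robot.grip_depth is the distance from the TCP to the grasp point, in m); z points along the fingers, y is the line along which they close (so a half turn about z gives the same grasp; the last joint's range is limited). The gripper opens to 85 mm and grips with 20 to 120 N. Pads are 22 mm wide; open, the fingers measure 114 mm over their backs; the gripper's body (76 mm by 85 mm) begins 54 mm behind the grasp point. The pads swing forward as they close: fully open they stand 13 mm farther back than shut.
Start: joints at [57.342, 12.427, 92.441, -0, 75.132, -6.429], TCP at [0.276, 0.561, 0.209] pointing down, gripper open.
Joint ranges: [-157.48, 157.48], [-44.54, 120.13], [17.64, 146.25], [-64.5, 244.5], [7.68, 150.69], [-147.95, 147.95]. Speed limits (degrees/s): [159.86, 159.86, 180, 180, 180, 180].

### API

Orientations are given as [roll, pitch, yaw] about the fixed x, y, z axes, in that order (R = Rz(yaw) Ry(pitch) Rx(roll)).
In Python, from workcell import readout, eyes, job, robot gives the robot as it stands.
- The arm moves only by the shell command python3 -m inch 'ROWS' [FORCE]. ROWS is JSON, a list of rows, each a list of 3 entries, a list of its own where there are three numbers: the opening in per cent of the stroke, from 0 (shut) to 100 (fully open), then the shift along the tool's x, y, z in m, then the turn, a rotation vector about the tool's x, y, z in rad. A call has 1 to 10 rows; each row shifts and turns the commanded pose from where the row before left it, along the tool's axes as they then stand; what a row does not reach is not made up. A row lasts 1/10 s, in which the tool goes at most 50 mm and 8.59 degrees, less where a joint would pass 70% of its speed; a pose out of reach is approached as far as the arm can. A call with a gripper value outside its range is refused whole. The fingers move at their own pace and stop on an object; FORCE is the grip in N (left out, the last holds). Time passes only in rows, so rows that do not move let the fingers close. It gives the time, the measured TCP pose, the force, the opening and the grip force at its end, in the units of the state.
- readout.state(): the state, without advancing time (a new reading comes with each control period).
- eyes.get_image(name): name is "scene" or "top"; returns a dict with "pixels" (400x640x3 uint8, red, green, blue), "camera_matrix" (3x3 intrinsics, pixels), "k1" (the pictures are not rectified: a ray, as slopes to the right and down, at radius r is drawn at 1 + k1 r^2 times it, then the intrinsics apply), "R" (3x3) and "t" (3): a world point X has camera coordinates R X + t. Camera axes: x right, y down, z forward; pixel columns grow to the right and rows downward; lengths in m; the calibration is good to about 2 mm. A picture is of the moment at which its call begins. There is no depth.
- job.sign_off(): hands the job in; it is judged then, once.
The state is a dict: "clock": time; "qpos": joint angles; "dq": joint speeds; "joint_torque": joint torques, N m; "ee_pos": TCP position; "tool_rot": TCP orientation; "contact_force": force on the tool from outside, world axes, zero at the start; "wrist_torque": the same for the moment, N m; "width": opening from 0.0 (shut) to 1.0 (fully open); "grasp_force": force on a finger pad.
Only numpy, scipy, OpenCV 4.12 (cv2) and the standard library are available. Lean on these libraries where they do the work, as an engineer would, in place of code of your own. Each camera call takes 0.05 s, during which the arm holds its last target. There are 200 camera calls.

## Working session

There is one attempt and no reset: what is moved stays moved. The work goes in short steps, Python scripts to look and compute and a shell command to move; the robot and the scene stay as the last step left them, time stands still between calls to the robot, and variables do not carry over. Pictures are saved under pics/ and viewed, at most 10 in all, crops included, and the job is handed in when it is done.

```bash
mkdir -p pics; cat > h.py <<'E'
import numpy as np, cv2
from workcell import readout, eyes, job, robot
def snap(name,f):
    im=eyes.get_image(name); cv2.imwrite(f,im["pixels"][:,:,::-1]); np.savez(f+'.npz',**im); return im
def ray(im,u,v):
    K=np.array(im["camera_matrix"]); p=np.array([(u-K[0,2])/K[0,0],(v-K[1,2])/K[1,1]]); k=float(im["k1"]); q=p.copy()
    for _ in range(30): q=p/(1+k*(q@q))
    R=np.array(im["R"]);t=np.array(im["t"]); return -R.T@t, R.T@np.array([q[0],q[1],1])
def onz(im,u,v,z):
    c,d=ray(im,u,v); return c+d*(z-c[2])/d[2]
def proj(im,X):
    x=np.array(im["R"])@np.array(X)+np.array(im["t"]); a=x[:2]/x[2]; a=a*(1+float(im["k1"])*(a@a)); K=np.array(im["camera_matrix"])
    return np.array([K[0,0]*a[0]+K[0,2],K[1,1]*a[1]+K[1,2]])
E
python3 - <<'E'
from h import *
for n in("scene","top"):
    im=snap(n,f"pics/{n}0.png"); print(n,-np.array(im["R"]).T@im["t"])
s=readout.state();print(s)
E
```

```text
scene [-0.15805306 -0.44768403  0.92718625]
top [ 0.29123258 -0.07357769  1.17961683]
{'clock': 0.1, 'qpos': array([ 5.73409521e+01,  1.24729753e+01,  9.25223090e+01,  1.50130855e-03,
        7.51338101e+01, -6.42847256e+00]), 'dq': array([-0.04510391, -0.17846612, -0.23750405, -0.10107489, -0.04020666,
       -0.05713284]), 'joint_torque': array([-1.42533576e-03, -3.98076546e+01, -3.04969168e+01, -2.93889607e-04,
        4.25039543e-03,  3.33054390e-05]), 'ee_pos': array([0.27577062, 0.55996473, 0.20806552]), 'tool_rot': array([-1.79871880e+02, -1.58948249e-02,  1.53769020e+02]), 'contact_force': array([ 0.48501204,  0.4915318 , -0.47146102]), 'wrist_torque': array([ 0.0315892 , -0.00122281,  0.03257112]), 'grasp_force': 0.0, 'width': 1.0005449914899205}
```

View pics/top0.png

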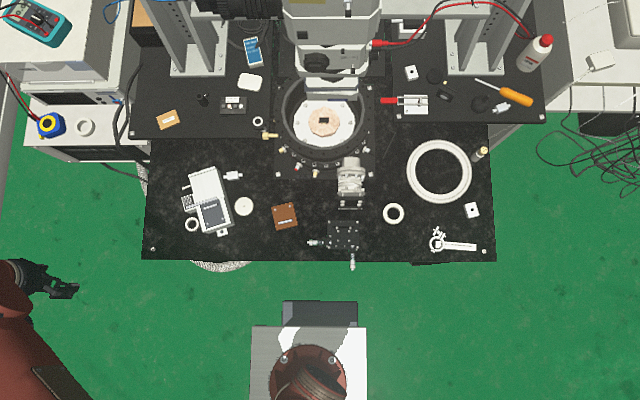

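View pics/scene0.png

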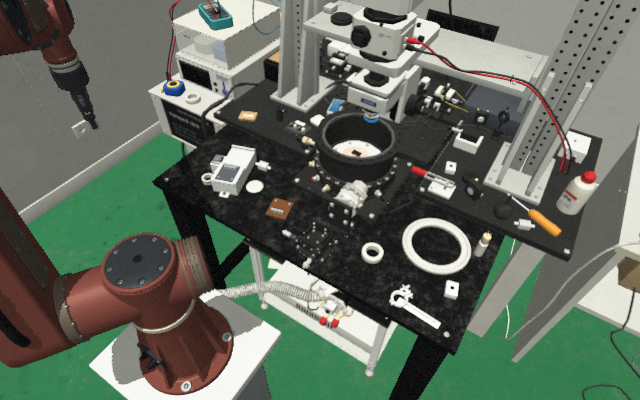

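The top view shows the box at about (208,200), with its cover at the lower end near (215,215), the tab ear to the left at about (187,203), and the brown look-alike at (285,216). I'll enlarge it.

```bash
python3 - <<'E'
import cv2
a=cv2.imread('pics/top0.png')[150:250,165:265]
b=cv2.imread('pics/scene0.png')[130:205,195:275]
cv2.imwrite('pics/c1.png',cv2.resize(a,(600,600),interpolation=cv2.INTER_CUBIC))
cv2.imwrite('pics/c2.png',cv2.resize(b,(640,600),interpolation=cv2.INTER_CUBIC))
E
```

```text
(no output)
```

View pics/c1.png

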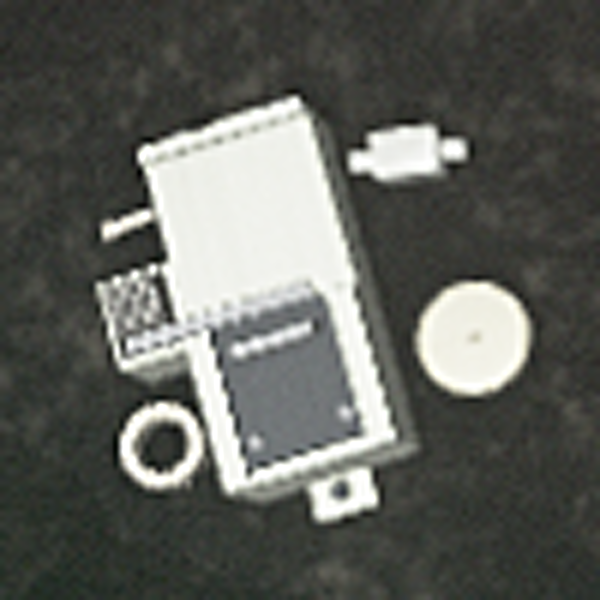

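View pics/c2.png

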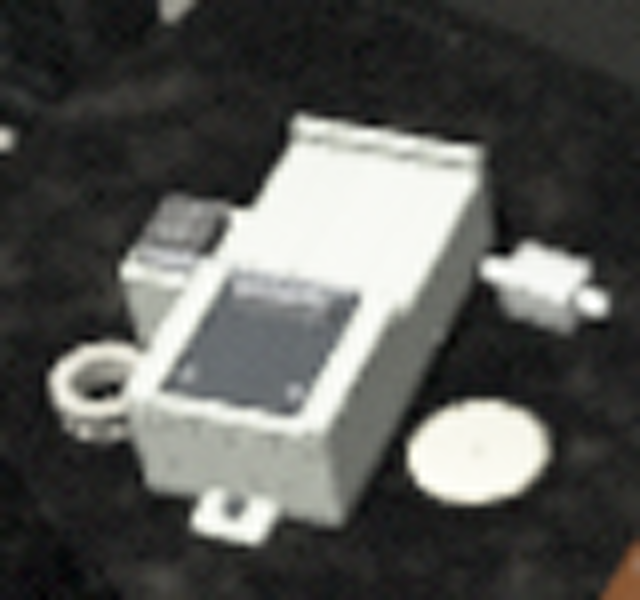

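Top crop: end-stop corners are at (140,150) and (297,97), the back corners at (228,490) and (412,445), the rib at (272,340), and the pad at about (135,303). Box +x points away from the robot. The scene crop shows the same features, so I'll fit the pose to both.

```bash
cat > fit.py <<'E'
from h import *
from scipy.optimize import least_squares
T=np.load('pics/top0.png.npz');S=np.load('pics/scene0.png.npz')
obs=[(T,140,150,(82,41,51)),(T,297,97,(82,-41,51)),(T,228,490,(-90,41,54.5)),(T,397,437,(-90,-41,54.5)),(T,272,340,(-29.7,0,62)),(T,135,303,(10,60,52)),
(S,295,118,(82,41,51)),(S,485,150,(82,-41,51)),(S,295,285,(-29.7,0,62)),(S,135,400,(-90,41,54.5)),(S,325,437,(-90,-41,54.5)),(S,340,525,(-90,-41,0)),(S,180,228,(10,60,52))]
def W(p,b):
    c,s=np.cos(p[2]),np.sin(p[2]); b=np.array(b)/1e3
    return np.array([p[0]+c*b[0]-s*b[1],p[1]+s*b[0]+c*b[1],b[2]])
def px(im,u,v): return (np.array([165+(u+.5)/6-.5,150+(v+.5)/6-.5]) if im is T else np.array([195+(u+.5)/8-.5,130+(v+.5)/8-.5]))
f=lambda p:np.concatenate([proj(o[0],W(p,o[3]))-px(*o[:3]) for o in obs])
r=least_squares(f,[.5,.3,.3],loss='soft_l1')
p=r.x
E
python3 - <<'E'
from fit import *
print(p,np.degrees(p[2]));print(f(p).reshape(-1,2).round(1))
for n,b in dict(pad=(10,60,52),rib=(-32.7,0,56),land=(36.5,0,42)).items(): print(n,W(p,b).round(4))
for n,u,v,z in(("ring",160,445,.014),("cap",473,338,.013),("bnc",408,155,.015)): print(n,onz(T,*px(T,u,v),z).round(3))
E
```

```text
[0.50236419 0.28307014 0.33070427] 18.947958806667913
[[-0.5  0.3]
 [ 0.7  0.1]
 [ 0.1  0.6]
 [ 0.2  0.1]
 [ 0.3  0.1]
 [ 0.2  0.4]
 [ 0.3 -0.6]
 [-0.2 -0.5]
 [-1.4  0.4]
 [-1.2 -1.4]
 [ 0.3 -1.2]
 [ 0.8  0. ]
 [ 0.7 -1.6]]
pad [0.4923 0.3431 0.052 ]
rib [0.4714 0.2725 0.056 ]
land [0.5369 0.2949 0.042 ]
ring [0.431 0.341 0.014]
cap [0.484 0.192 0.013]
bnc [0.574 0.227 0.015]
```

The fit is within about 2 mm. Next I shut the fingers and turn the tool by +45° about world z, so that tool x = -box x and tool y = +box y.

```bash
python3 -m inch '[[0,[0,0,0],[0,0,-0.1314]],[0,[0,0,0],[0,0,-0.1314]],[0,[0,0,0],[0,0,-0.1314]],[0,[0,0,0],[0,0,-0.1314]],[0,[0,0,0],[0,0,-0.1314]],[0,[0,0,0],[0,0,-0.1314]],[0,[0,0,0],[0,0,0]],[0,[0,0,0],[0,0,0]]]'
cat > rel.py <<'E'
from fit import *
from scipy.spatial.transform import Rotation as R
s=readout.state();A=R.from_euler('xyz',s["tool_rot"],degrees=True).as_matrix()
c,q=np.cos(p[2]),np.sin(p[2]);B=np.array([[c,-q,0],[q,c,0],[0,0,1]])
print("t",s["clock"],"box-frame tcp mm",(B.T@(s["ee_pos"]-[p[0],p[1],0])*1e3).round(1),"rpy",s["tool_rot"].round(2),"F box",(B.T@s["contact_force"]).round(2),"w",round(s["width"],2))
for n,b in dict(abovepad=(10,60,75),push0=(-60,0,53)).items(): print(n,"tool shift",(A.T@(W(p,b)-s["ee_pos"])).round(4))
E
python3 rel.py
```

```text
clock: 0.9
ee_pos: [0.276, 0.5604, 0.2088]
tool_rot: [-180.0, -0.0, -161.2]
contact_force: [-0.5, -0.0, 0.5]
width: 0.002
grasp_force: 0.0
t 0.9 box-frame tcp mm [-124.   335.8  208.8] rpy [-1.7997e+02 -4.0000e-02 -1.6121e+02] F box [-0.45  0.13  0.48] w 0.0
abovepad tool shift [-0.1349 -0.2753  0.1338]
push0 tool shift [-0.0651 -0.3355  0.1559]
```

```bash
python3 -m inch '[[0,[-0.015,-0.0306,0.012],[0,0,0]],[0,[-0.015,-0.0306,0.012],[0,0,0]],[0,[-0.015,-0.0306,0.012],[0,0,0]],[0,[-0.015,-0.0306,0.012],[0,0,0]],[0,[-0.015,-0.0306,0.012],[0,0,0]],[0,[-0.015,-0.0306,0.012],[0,0,0]],[0,[-0.015,-0.0306,0.012],[0,0,0]],[0,[-0.015,-0.0306,0.012],[0,0,0]],[0,[-0.015,-0.0306,0.012],[0,0,0]],[0,[0,0,0],[0,0,0]]]' >/dev/null
python3 rel.py
python3 - <<'E'
from h import *
a=snap("scene","pics/s1.png")["pixels"][90:205,180:290,::-1]
b=snap("top","pics/t1.png")["pixels"][140:255,155:265,::-1]
cv2.imwrite('pics/c3.png',cv2.resize(np.hstack([a,b]),(800,418),interpolation=cv2.INTER_CUBIC))
E
```

```text
t 1.9 box-frame tcp mm [11.4 56.6 99.2] rpy [-1.7988e+02 -1.6000e-01 -1.6143e+02] F box [-0.56  0.1  -0.57] w 0.0
abovepad tool shift [0.0013 0.0034 0.0242]
push0 tool shift [ 0.0709 -0.057   0.0465]
```

View pics/c3.png

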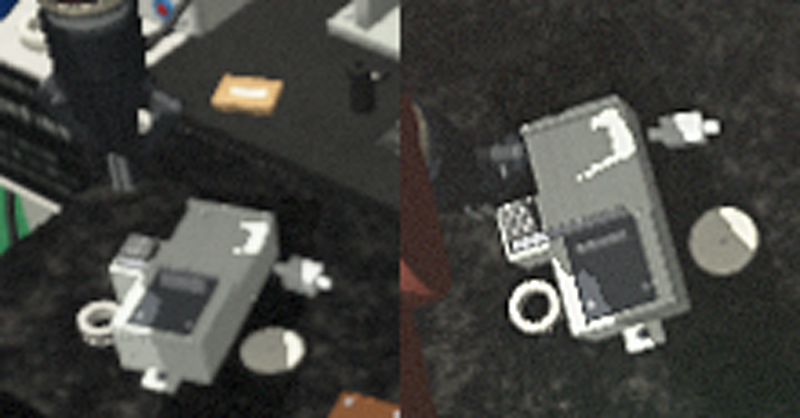

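```bash
python3 rel.py; python3 - <<'E'
from h import *
s=readout.state()
for n,f,o in(("scene","s1",(180,90,0)),("top","t1",(155,140,400))):
    im=np.load(f'pics/{f}.png.npz'); q=proj(im,s["ee_pos"]);print(n,q,(q-o[:2])*400/110+[o[2],0])
E
```

```text
t 2.0 box-frame tcp mm [ 11.   59.9 100.7] rpy [ 1.7998e+02 -8.0000e-02 -1.6126e+02] F box [-0.07 -0.15  0.36] w 0.0
abovepad tool shift [0.001  0.0001 0.0257]
push0 tool shift [ 0.0707 -0.0602  0.0478]
scene [215.21546067 144.61717756] [128.05622062 198.6079184 ]
top [180.95310631 196.94255263] [494.37493205 207.06382773]
```

The fingertip is in the scene crop at (125,190), matching the prediction. In the top view it's hard to make out, so I'll go lower and check.

```bash
python3 -m inch '[[0,[0.001,0,0.018],[0,0,0]],[0,[0,0,0.018],[0,0,0]],[0,[0,0,0],[0,0,0]],[0,[0,0,0],[0,0,0]]]' >/dev/null
python3 rel.py
python3 - <<'E'
from h import *
a=snap("scene","pics/s2.png")["pixels"][120:190,180:250,::-1]
b=snap("top","pics/t2.png")["pixels"][165:235,155:225,::-1]
cv2.imwrite('pics/c4.png',cv2.resize(np.hstack([a,b]),(800,400),interpolation=cv2.INTER_CUBIC))
s=readout.state()
for n,f,o in(("scene","s2",(180,120,0)),("top","t2",(155,165,400))):
    im=np.load(f'pics/{f}.png.npz'); q=proj(im,s["ee_pos"]);print(n,(q-o[:2])*400/70+[o[2],0])
E
```

```text
t 2.4 box-frame tcp mm [ 9.8 61.6 65.6] rpy [ 1.7999e+02 -2.0000e-02 -1.6101e+02] F box [ 0.89 -0.88 -0.02] w 0.0
abovepad tool shift [-0.0002 -0.0016 -0.0094]
push0 tool shift [ 0.0698 -0.0616  0.0126]
scene [209.42905635 186.83558833]
top [570.6613258  196.27112733]
```

View pics/c4.png

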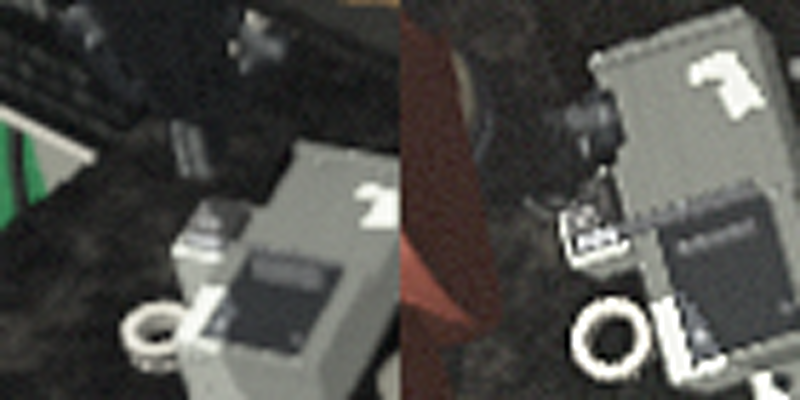

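Scene tip shows at about (190,180) against the predicted (209,187), but the fingers are dark on dark. I'll brighten the crop and mark the prediction.

```bash
python3 - <<'E'
from h import *
s=readout.state();out=[]
for f,x,y in(("s2",195,125),("t2",165,175)):
    im=np.load(f'pics/{f}.png.npz'); a=im["pixels"][y:y+40,x:x+40,::-1]
    a=cv2.resize(a,(400,400),interpolation=cv2.INTER_CUBIC).astype(float)/255; a=(255*np.clip(a*1.5,0,1)**.5).astype(np.uint8)
    q=(proj(im,s["ee_pos"])-[x,y]+.5)*10; cv2.circle(a,tuple(int(v) for v in q),4,(0,0,255),1)
    out.append(a)
cv2.imwrite('pics/c5.png',np.hstack(out))
E
```

```text
(no output)
```

View pics/c5.png

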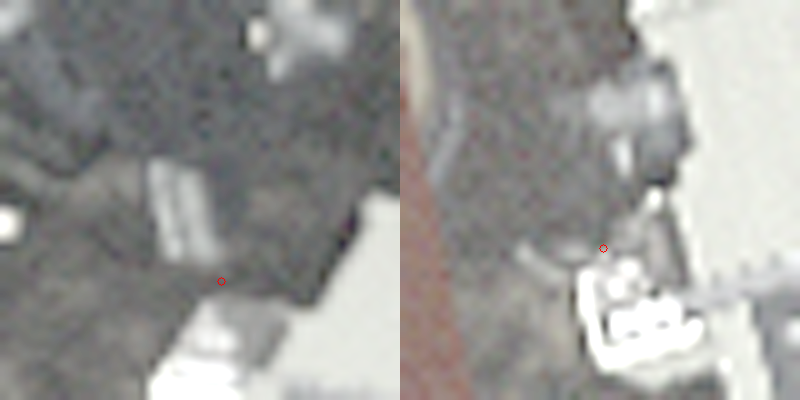

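Scene: the finger ends at about (212,258), 2 px from the predicted (221,281), and it stands over the pad. That's good enough, so I'll press down and watch the force.

```bash
python3 -m inch '[[0,[0,-0.001,0.006],[0,0,0]],[0,[0,0,0.004],[0,0,0]],[0,[0,0,0.003],[0,0,0]],[0,[0,0,0.003],[0,0,0]],[0,[0,0,0],[0,0,0]]]'; python3 rel.py
```

```text
clock: 3.0
ee_pos: [0.4922, 0.3424, 0.0485]
tool_rot: [-180.0, -0.1, -161.1]
contact_force: [0.6, -0.9, -0.6]
width: 0.002
grasp_force: 0.0
t 3.0 box-frame tcp mm [ 9.6 59.4 48.5] rpy [-1.7999e+02 -8.0000e-02 -1.6107e+02] F box [ 0.27 -1.09 -0.62] w 0.0
abovepad tool shift [-0.0003  0.0006 -0.0265]
push0 tool shift [ 0.0696 -0.0594 -0.0043]
```

```bash
python3 -m inch '[[0,[0,0,0.0025],[0,0,0]],[0,[0,0,0.001],[0,0,0]]]';  python3 -m inch '[[0,[0,0,0.001],[0,0,0]]]'; python3 -m inch '[[0,[0,0,0.001],[0,0,0]],[0,[0,0,0],[0,0,0]]]'; python3 rel.py
```

```text
clock: 3.2
ee_pos: [0.4927, 0.3427, 0.0456]
tool_rot: [-180.0, -0.0, -161.1]
contact_force: [-0.8, 0.7, 0.3]
width: -0.002
grasp_force: 0.0
clock: 3.3
ee_pos: [0.4927, 0.3427, 0.0447]
tool_rot: [-180.0, -0.0, -161.1]
contact_force: [-0.6, 0.7, -0.8]
width: 0.0
grasp_force: 0.0
clock: 3.5
ee_pos: [0.4926, 0.3427, 0.0436]
tool_rot: [-180.0, -0.0, -161.1]
contact_force: [-1.1, -0.7, -0.8]
width: 0.001
grasp_force: 0.0
t 3.5 box-frame tcp mm [10.1 59.6 43.6] rpy [-1.8000e+02 -1.0000e-02 -1.6106e+02] F box [-1.24 -0.35 -0.76] w 0.0
abovepad tool shift [ 0.0001  0.0004 -0.0314]
push0 tool shift [ 0.0701 -0.0596 -0.0093]
```

No contact force yet, so I'll look.

```bash
python3 - <<'E'
from h import *
s=readout.state();out=[]
for n,f,x,y in(("scene","s3",190,125),("top","t3",165,175)):
    im=snap(n,f'pics/{f}.png'); a=im["pixels"][y:y+40,x:x+40,::-1]
    a=cv2.resize(a,(400,400),interpolation=cv2.INTER_CUBIC).astype(float)/255; a=(255*np.clip(a*1.2,0,1)**.6).astype(np.uint8)
    q=(proj(im,s["ee_pos"])-[x,y]+.5)*10; cv2.circle(a,tuple(int(v) for v in q),4,(0,0,255),1)
    out.append(a)
cv2.imwrite('pics/c6.png',np.hstack(out))
E
```

```text
(no output)
```

View pics/c6.png

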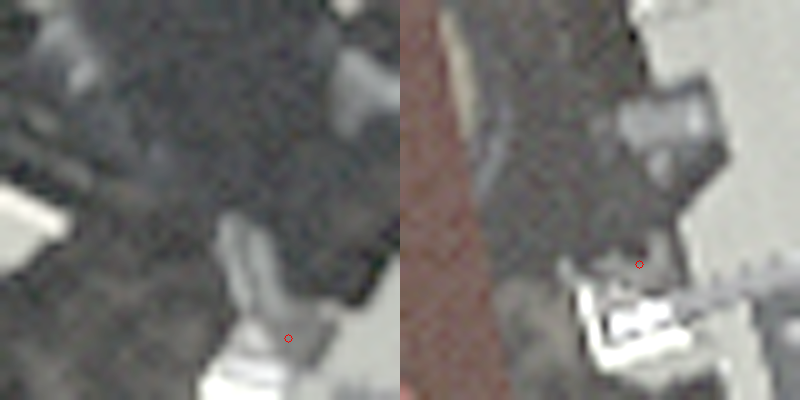

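The scene suggests the tip sits a few mm higher than reported, at about (265,320), still over the pad. I'll keep going down in small steps and watch the force.

```bash
for i in 1 ; do python3 -m inch '[[0,[0,0,0.001],[0,0,0]]]'|sed -n 2p\;4p; python3 -m inch '[[0,[0,0,0.001],[0,0,0]]]'|sed -n 2p\;4p; python3 -m inch '[[0,[0,0,0.001],[0,0,0]]]'|sed -n 2p\;4p; python3 -m inch '[[0,[0,0,0.001],[0,0,0]]]'|sed -n 2p\;4p; done
```

```text
ee_pos: [0.4929, 0.3428, 0.043]
contact_force: [0.6, 0.1, -0.2]
ee_pos: [0.4927, 0.3428, 0.0418]
contact_force: [-0.2, -0.2, -0.4]
ee_pos: [0.4927, 0.3427, 0.0407]
contact_force: [-0.8, -0.0, -0.1]
ee_pos: [0.4926, 0.3427, 0.0397]
contact_force: [-0.1, 0.2, 0.5]
```

```bash
python3 -m inch '[[0,[0,0,0.001],[0,0,0]]]'|sed -n 2p\;4p; python3 -m inch '[[0,[0,0,0.001],[0,0,0]]]'|sed -n 2p\;4p; python3 -m inch '[[0,[0,0,0.001],[0,0,0]]]'|sed -n 2p\;4p; python3 - <<'E'
from h import *
s=readout.state();out=[]
for n,f,x,y in(("scene","s4",190,125),("top","t4",165,175)):
    im=snap(n,f'pics/{f}.png'); a=im["pixels"][y:y+40,x:x+40,::-1]
    a=cv2.resize(a,(400,400),interpolation=cv2.INTER_CUBIC).astype(float)/255; a=(255*np.clip(a*1.2,0,1)**.6).astype(np.uint8)
    out.append(a)
cv2.imwrite('pics/c7.png',np.hstack(out))
E
```

```text
ee_pos: [0.4927, 0.3427, 0.0387]
contact_force: [0.6, 0.6, -0.2]
ee_pos: [0.4927, 0.3427, 0.0377]
contact_force: [0.3, 0.3, 0.6]
ee_pos: [0.4927, 0.3427, 0.0367]
contact_force: [-0.1, 0.4, -0.4]
```

View pics/c7.png

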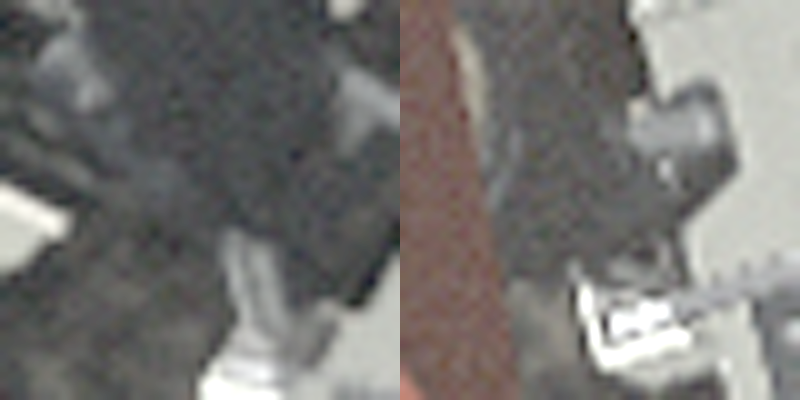

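Both views show the fingertip still just above the pad: scene tip at about (265,335), pad centre at about (280,339). I'll keep descending until I feel contact.

```bash
m(){ sed -n 2p\;4p|tr '\n' ' ';echo; }; python3 -m inch '[[0,[0,0,0.001],[0,0,0]]]'|m; python3 -m inch '[[0,[0,0,0.001],[0,0,0]]]'|m; python3 -m inch '[[0,[0,0,0.001],[0,0,0]]]'|m;python3 -m inch '[[0,[0,0,0.001],[0,0,0]]]'|m; python3 -m inch '[[0,[0,0,0.001],[0,0,0]]]'|m
```

```text
ee_pos: [0.4928, 0.3428, 0.0359] contact_force: [-0.4, 1.2, -0.2] 
ee_pos: [0.4928, 0.3428, 0.0348] contact_force: [1.0, -0.6, -0.3] 
ee_pos: [0.4927, 0.3427, 0.0337] contact_force: [0.1, 0.7, 0.3] 
ee_pos: [0.4927, 0.3427, 0.0327] contact_force: [0.1, -1.0, 0.3] 
ee_pos: [0.4927, 0.3427, 0.0317] contact_force: [0.5, -0.2, 0.4]
```

```bash
python3 - <<'E'
from fit import *
def W4(p,b): return W(p,b)+[0,0,p[3]]
g=lambda p:np.concatenate([proj(o[0],W4(p,o[3]))-px(*o[:3]) for o in obs])
r4=least_squares(g,[.5,.3,.3,0],loss='soft_l1');print(r4.x);print(g(r4.x).reshape(-1,2).round(1).tolist())
def tri(a,b):
    (c1,d1),(c2,d2)=ray(*a),ray(*b); A=np.stack([d1,-d2],1); l=np.linalg.lstsq(A,c2-c1,rcond=None)[0]; x,y=c1+d1*l[0],c2+d2*l[1]
    return ((x+y)/2*1e3).round(1),np.linalg.norm(x-y)*1e3
for i,j in((0,6),(1,7),(2,9),(3,10),(4,8),(5,12)):
    a,b=obs[i],obs[j];print(a[3],tri((T,*px(*a[:3])),(S,*px(*b[:3]))),(W(p,a[3])*1e3).round(1))
# finger motion: scene diff s3->s4->new
im=snap("scene","pics/s5.png");s=readout.state()["ee_pos"];print("tcp proj",proj(im,s))
d=cv2.absdiff(np.load('pics/s4.png.npz')['pixels'],im['pixels']).max(2)[148:172,208:232];print(d)
g5=im['pixels'].mean(2).astype(int)[148:172,208:232];print(g5)
E
```

```text
[ 0.50423635  0.28566808  0.33229842 -0.00597526]
[[-0.6, 0.2], [0.4, 0.0], [-0.0, 0.2], [-0.1, -0.4], [0.1, -0.2], [0.1, 0.2], [0.3, 0.2], [-0.3, 0.3], [-1.4, 1.1], [-1.0, -0.7], [0.4, -0.5], [0.9, 0.6], [0.8, -0.8]]
(82, 41, 51) (array([567.7, 349.7,  47.1]), np.float64(2.864500033498774)) [566.6 348.5  51. ]
(82, -41, 51) (array([595.5, 273.9,  45.9]), np.float64(1.6544616718234935)) [593.2 270.9  51. ]
(-90, 41, 54.5) (array([407.7, 295.7,  43.4]), np.float64(2.6691072342128512)) [403.9 292.6  54.5]
(-90, -41, 54.5) (array([431.5, 217.8,  46.9]), np.float64(0.8178395397092831)) [430.6 215.1  54.5]
(-29.7, 0, 62) (array([476. , 272.2,  62.9]), np.float64(4.870067361003298)) [474.3 273.4  62. ]
(10, 60, 52) (array([494.8, 349.2,  40.2]), np.float64(2.5106625565864658)) [492.3 343.1  52. ]
tcp proj [218.9534099  161.19222633]
[[ 4  6  6  5 25 42 27  4  3 12  4  3  3  4  6  5  7  8  5  1  5  4  5  5]
 [ 2  7  4  4 21 11 12 31 33 14  5  2  4 11  3  2  2  8  2  2  9  8  6  1]
 [ 2  9  7  6 14  3  1 28 33 21  9 14  7  4  3  3  1  1  5 21  5  1  7  4]
 [ 4  2  5  2 12  2  2  7 15  1  1  
[... 3264 characters left out ...]
60 111 155 170 180 198 221 229 188 135 133 140 142 111  74  90  99
   97  93  89  93  84  90]
 [ 59  65 100 153 172 171 170 169 169 159 142 140 139 129  86  58  97 110
  107 110 106 105 103  97]
 [ 59  70  77 152 171 172 172 174 166 148 141 140 142 107  66  57  94 101
  103 106 110 107 107 107]
 [ 61  58  53 132 163 169 170 170 155 141 139 140 122  80  58  55  77  89
   95  98 102 102 104 102]
 [ 49  49  46 102 155 168 166 159 145 140 139 131  92  61  53  53  58  62
   72  74  81  83  84  90]
 [ 30  39  37  66 145 165 166 165 148 141 140 109  70  53  55  48  54  55
   59  56  57  54  60  71]
 [ 35  30  30  40 140 167 199 223 225 226 174  90  56  52  55  52  55  58
   55  57  55  57  57  55]]
```

```bash
python3 - <<'E'
from fit import *
im=snap("top","pics/t5.png");s=readout.state()["ee_pos"]
P=[]
def crop(f,x,y,wire=None):
    d=np.load(f'pics/{f}.png.npz');a=d["pixels"][y:y+24,x:x+32,::-1]
    a=cv2.resize(a,(400,300),interpolation=cv2.INTER_NEAREST).astype(float)/255;a=(255*np.clip(a*1.2,0,1)**.65).astype(np.uint8)
    for col,pts in wire or []:
        q=np.array([(proj(d,X)-[x,y]+.5)*12.5 for X in pts]).astype(int);cv2.polylines(a,[q],True,col,1)
    return a
quad=lambda cx,cy,z,a,b:[W(p,(cx+i*a,cy+j*b,z)) for i,j in((1,1),(1,-1),(-1,-1),(-1,1))]
w=[((0,255,255),quad(10,60,52,13,13)),((0,255,0),quad(6,59.5,42,22,18.5)),((0,0,255),quad(10,60,s[2]*1e3,11,8))]
cv2.imwrite('pics/c8.png',np.vstack([np.hstack([crop("s1",202,142),crop("s5",202,142)]),np.hstack([crop("s1",202,142,w),crop("t1",174,188,w)])]))
E
```

```text
(no output)
```

View pics/c8.png

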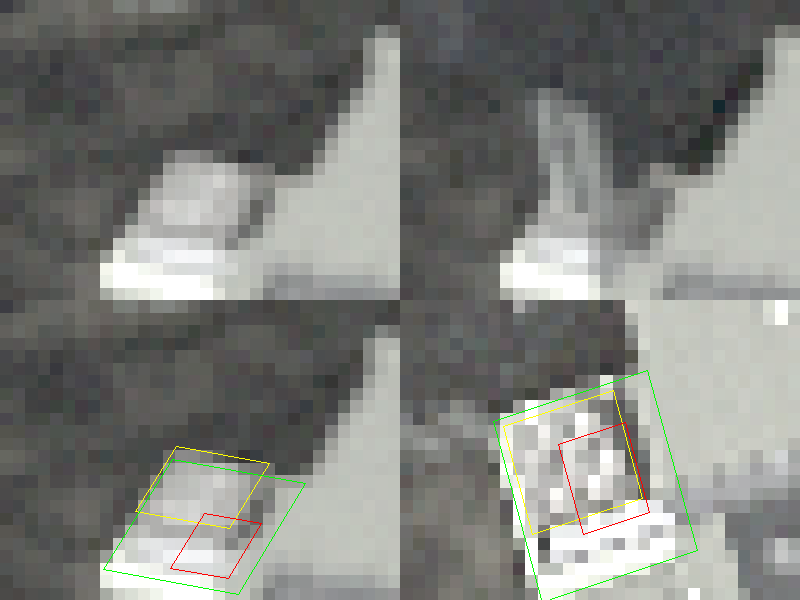

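Scene (right-hand panel): the finger covers the pad at about (575,235). The bar at about (730,285) looks unchanged from the earlier picture. I'll compare bar and cover-edge pixels over the sequence numerically.

```bash
python3 - <<'E'
from fit import *
for fs,n in((("s1","s2","s3","s4","s5"),"scene"),(("t1","t2","t3","t4","t5"),"top")):
    for y in (20,0,-20):
        print(n,"y",y)
        for f in fs:
            d=np.load(f'pics/{f}.png.npz');g=d["pixels"].mean(2).astype(np.float32)
            row=[]
            for x in range(-24,16,3):
                v=np.mean([cv2.getRectSubPix(g,(1,1),tuple(map(float,proj(d,W(p,(x,y+k,42))))))[0,0] for k in range(-9,10,3)]);row.append(int(v))
            print(f,row)
E
```

```text
scene y 20
s1 [86, 96, 103, 104, 98, 91, 98, 113, 126, 134, 137, 138, 138, 137]
s2 [86, 97, 104, 104, 98, 92, 99, 113, 126, 133, 137, 138, 138, 137]
s3 [85, 97, 103, 104, 98, 91, 98, 113, 126, 133, 136, 137, 137, 137]
s4 [87, 97, 102, 103, 97, 91, 98, 113, 126, 133, 137, 137, 138, 138]
s5 [87, 97, 104, 105, 99, 93, 99, 113, 126, 133, 136, 138, 138, 138]
scene y 0
s1 [94, 104, 106, 105, 98, 92, 96, 113, 129, 136, 138, 138, 138, 139]
s2 [94, 103, 105, 103, 97, 92, 97, 113, 128, 136, 138, 138, 139, 139]
s3 [94, 103, 106, 104, 97, 92, 96, 112, 128, 137, 139, 138, 138, 138]
s4 [93, 103, 105, 104, 98, 92, 96, 112, 127, 136, 138, 139, 139, 138]
s5 [94, 103, 105, 103, 98, 92, 96, 113, 128, 136, 138, 139, 140, 139]
scene y -20
s1 [97, 98, 97, 93, 94, 101, 114, 126, 134, 137, 138, 138, 139, 139]
s2 [97, 97, 95, 93, 94, 100, 114, 125, 133, 138, 139, 139, 138, 138]
s3 [97, 97, 96, 94, 95, 102, 114, 126, 134, 138, 138, 137, 138, 138]
s4 [97, 97, 96, 93, 94, 101, 114, 126, 134, 137, 138, 138, 138, 138]
s5 [98, 98, 95, 93, 94, 101, 114, 126, 133, 137, 138, 138, 138, 139]
top y 20
t1 [111, 104, 67, 
[... 348 characters left out ...]
 103, 68, 65, 69, 94, 117, 118, 132, 146, 146, 145, 145, 145]
t2 [118, 103, 68, 65, 68, 94, 117, 118, 132, 146, 145, 145, 145, 144]
t3 [118, 104, 67, 65, 70, 94, 116, 117, 131, 145, 145, 144, 144, 145]
t4 [116, 100, 67, 65, 68, 94, 117, 117, 130, 146, 145, 144, 144, 144]
t5 [117, 101, 66, 65, 68, 94, 116, 118, 131, 146, 145, 144, 145, 144]
top y -20
t1 [100, 98, 88, 88, 97, 115, 128, 130, 137, 144, 145, 145, 144, 143]
t2 [99, 97, 88, 88, 97, 117, 128, 131, 138, 145, 144, 144, 145, 144]
t3 [100, 98, 87, 88, 98, 116, 128, 130, 137, 144, 145, 144, 143, 144]
t4 [100, 98, 89, 86, 97, 117, 128, 129, 138, 145, 145, 144, 143, 144]
t5 [100, 98, 87, 87, 97, 115, 127, 129, 138, 144, 145, 145, 144, 145]
```

The bar hasn't moved. So the real tip sits about 20 mm above the reported TCP, just over the pad. I'll keep descending under force watch.

```bash
m(){ sed -n 2p\;4p|tr '\n' ' ';echo; }; python3 -c "
from workcell import robot;print(robot.grip_depth,[a for a in dir(robot) if a[0]!='_'])"; python3 -m inch '[[0,[0,0,0.001],[0,0,0]]]'|m; python3 -m inch '[[0,[0,0,0.001],[0,0,0]]]'|m; python3 -m inch '[[0,[0,0,0.001],[0,0,0]]]'|m;python3 -m inch '[[0,[0,0,0.001],[0,0,0]]]'|m; python3 -m inch '[[0,[0,0,0.001],[0,0,0]]]'|m
```

```text
0.0187 ['MotionError', 'grip_depth']
ee_pos: [0.4928, 0.3428, 0.0309] contact_force: [-0.1, -0.1, 0.3] 
ee_pos: [0.4928, 0.3428, 0.0298] contact_force: [0.6, -0.5, 0.0] 
ee_pos: [0.4928, 0.3428, 0.0291] contact_force: [-1.3, -0.4, 4.0] 
ee_pos: [0.4928, 0.3428, 0.0283] contact_force: [-1.5, -0.7, 3.9] 
ee_pos: [0.4928, 0.3428, 0.0272] contact_force: [-1.4, -0.5, 2.4]
```

Contact came at a reported z of 0.0295, so the true tip is 22.5 mm higher than reported. Now I press the full 8 mm, until the force rises at the stop.

```bash
m(){ sed -n 2p\;4p|tr '\n' ' ';echo; }; python3 -m inch '[[0,[0,0,0.001],[0,0,0]],[0,[0,0,0.001],[0,0,0]]]'|m; python3 -m inch '[[0,[0,0,0.001],[0,0,0]],[0,[0,0,0.001],[0,0,0]]]'|m; python3 -m inch '[[0,[0,0,0.001],[0,0,0]]]'|m;python3 -m inch '[[0,[0,0,0.001],[0,0,0]]]'|m
```

```text
ee_pos: [0.4928, 0.3428, 0.025] contact_force: [-1.5, -0.9, 4.2] 
ee_pos: [0.4928, 0.3428, 0.0228] contact_force: [-1.5, -0.7, 3.1] 
ee_pos: [0.4928, 0.3428, 0.0219] contact_force: [-2.0, -0.2, 8.0] 
ee_pos: [0.4928, 0.3428, 0.0217] contact_force: [-3.5, -2.3, 11.8]
```

Force rises at the stop, so the tab is fully in. I hold briefly, retreat up and move behind the rib.

```bash
python3 -m inch '[[0,[0,0,0],[0,0,0]],[0,[0,0,-0.015],[0,0,0]],[0,[0,0,-0.025],[0,0,0]],[0,[0.0175,-0.015,0],[0,0,0]],[0,[0.0175,-0.015,0],[0,0,0]],[0,[0.0175,-0.015,0],[0,0,0]],[0,[0.0175,-0.015,0],[0,0,0]],[0,[0,0,0],[0,0,0]],[0,[0,0,0],[0,0,0]]]'; python3 rel.py; python3 - <<'E'
from fit import *
for fs,n in((("s1","s6"),"scene"),(("t1","t6"),"top")):
    snap(n,f"pics/{fs[1]}.png")
    for f in fs:
        d=np.load(f'pics/{f}.png.npz');g=d["pixels"].mean(2).astype(np.float32)
        print(f,[int(np.mean([cv2.getRectSubPix(g,(1,1),tuple(map(float,proj(d,W(p,(x,k,42))))))[0,0] for k in range(-24,25,3)])) for x in range(-24,16,3)])
E
```

```text
clock: 7.0
ee_pos: [0.4464, 0.2635, 0.0611]
tool_rot: [180.0, 0.1, -161.1]
contact_force: [-0.8, 0.0, 0.1]
width: -0.001
grasp_force: 0.0
t 7.0 box-frame tcp mm [-59.3  -0.4  61.1] rpy [ 1.7998e+02  9.0000e-02 -1.6110e+02] F box [-0.71  0.26  0.13] w -0.0
abovepad tool shift [-0.0693  0.0605 -0.0137]
push0 tool shift [0.0007 0.0004 0.0081]
s1 [90, 97, 99, 97, 93, 91, 100, 116, 129, 136, 138, 138, 138, 138]
s6 [85, 87, 84, 82, 77, 67, 74, 95, 121, 136, 143, 140, 129, 118]
t1 [110, 101, 69, 66, 72, 97, 119, 122, 133, 145, 145, 144, 144, 144]
t6 [65, 67, 60, 51, 53, 57, 53, 63, 93, 111, 112, 115, 118, 123]
```

Bar pixels went darker, so the bar is down. Descending behind the rib to a reported z of 0.031 (true about 0.053).

```bash
m(){ sed -n 2p\;4p|tr '\n' ' ';echo; }; python3 -m inch '[[0,[0,0,0.01],[0,0,0]],[0,[0,0,0.01],[0,0,0]],[0,[0,0,0.006],[0,0,0]],[0,[0,0,0.004],[0,0,0]],[0,[0,0,0],[0,0,0]]]'|m; python3 -m inch '[[0,[-0.005,0,0],[0,0,0]],[0,[-0.005,0,0],[0,0,0]]]'|m;python3 -m inch '[[0,[-0.003,0,0],[0,0,0]]]'|m;python3 -m inch '[[0,[-0.003,0,0],[0,0,0]]]'|m;python3 -m inch '[[0,[-0.003,0,0],[0,0,0]]]'|m; python3 rel.py|head -1
```

```text
ee_pos: [0.4451, 0.2629, 0.0295] contact_force: [-0.1, 1.1, 0.2] 
ee_pos: [0.4562, 0.2668, 0.0312] contact_force: [0.8, 0.8, 0.6] 
ee_pos: [0.4596, 0.2679, 0.0315] contact_force: [0.6, -0.1, 0.6] 
ee_pos: [0.4619, 0.2687, 0.0313] contact_force: [-0.8, -0.9, -0.2] 
ee_pos: [0.4642, 0.2695, 0.031] contact_force: [-1.2, -0.7, 1.9] 
t 8.1 box-frame tcp mm [-40.5  -0.4  31. ] rpy [ 1.8000e+02 -1.0000e-02 -1.6106e+02] F box [-1.38 -0.22  1.91] w -0.0
```

Contact with the rib, as expected near box x -42. I'll push 75 mm smoothly.

```bash
m(){ sed -n 2p\;4p|tr '\n' ' ';echo; }; python3 -m inch '[[0,[-0.004,0,0],[0,0,0]],[0,[-0.004,0,0],[0,0,0]],[0,[-0.004,0,0],[0,0,0]],[0,[-0.004,0,0],[0,0,0]],[0,[-0.004,0,0],[0,0,0]]]'|m;python3 rel.py|head -1; python3 -m inch '[[0,[-0.004,0,0],[0,0,0]],[0,[-0.004,0,0],[0,0,0]],[0,[-0.004,0,0],[0,0,0]],[0,[-0.004,0,0],[0,0,0]],[0,[-0.004,0,0],[0,0,0]],[0,[-0.004,0,0],[0,0,0]],[0,[-0.004,0,0],[0,0,0]]]'|m;python3 rel.py|head -1
```

```text
ee_pos: [0.4832, 0.276, 0.0307] contact_force: [-1.2, 0.2, 0.8] 
t 8.6 box-frame tcp mm [-20.4  -0.4  30.7] rpy [-180.     -0.   -161.06] F box [-1.08  0.6   0.81] w -0.0
ee_pos: [0.5096, 0.2851, 0.0308] contact_force: [-0.8, -0.5, -1.0] 
t 9.3 box-frame tcp mm [ 7.5 -0.4 30.8] rpy [-180.      0.   -161.06] F box [-0.92 -0.26 -0.99] w -0.0
```

Low, steady force. I'll finish the push to a TCP x of about 35 mm, slowing at the end, then back off and lift.

```bash
python3 -m inch '[[0,[-0.004,0,0],[0,0,0]],[0,[-0.004,0,0],[0,0,0]],[0,[-0.004,0,0],[0,0,0]],[0,[-0.004,0,0],[0,0,0]],[0,[-0.004,0,0],[0,0,0]],[0,[-0.003,0,0],[0,0,0]],[0,[-0.002,0,0],[0,0,0]],[0,[-0.002,0,0],[0,0,0]],[0,[-0.001,0,0],[0,0,0]],[0,[0,0,0],[0,0,0]]]' >/dev/null;python3 rel.py|head -1
python3 -m inch '[[0,[0.004,0,0],[0,0,0]],[0,[0.008,0,0],[0,0,0]],[0,[0,0,-0.03],[0,0,0]],[0,[0.01,0.03,-0.03],[0,0,0]],[0,[0.02,0.04,-0.02],[0,0,0]],[0,[0.02,0.04,0],[0,0,0]],[0,[0.02,0.04,0],[0,0,0]],[0,[0.02,0.04,0],[0,0,0]],[0,[0.0,0.04,0],[0,0,0]],[0,[0,0,0],[0,0,0]]]'
python3 - <<'E'
from fit import *
for f,n in(("s7","scene"),("t7","top")):
    snap(n,f"pics/{f}.png");d=np.load(f'pics/{f}.png.npz');g=d["pixels"].mean(2).astype(np.float32)
    for z in (42,50): print(f,z,[(x,int(np.mean([cv2.getRectSubPix(g,(1,1),tuple(map(float,proj(d,W(p,(x,k,z))))))[0,0] for k in range(-24,25,3)]))) for x in range(-24,84,3)])
E
```

```text
t 10.3 box-frame tcp mm [35.5 -0.4 30.9] rpy [ 1.8000e+02  3.0000e-02 -1.6106e+02] F box [-0.73  0.61 -1.33] w 0.01
clock: 11.3
ee_pos: [0.362, 0.4822, 0.1114]
tool_rot: [179.8, 0.1, -160.8]
contact_force: [0.4, 0.2, -0.2]
width: 0.002
grasp_force: 0.0
s7 42 [(-24, 222), (-21, 239), (-18, 237), (-15, 209), (-12, 139), (-9, 83), (-6, 74), (-3, 84), (0, 96), (3, 105), (6, 111), (9, 116), (12, 118), (15, 116), (18, 111), (21, 110), (24, 109), (27, 108), (30, 108), (33, 108), (36, 108), (39, 108), (42, 107), (45, 107), (48, 111), (51, 116), (54, 120), (57, 124), (60, 139), (63, 157), (66, 174), (69, 192), (72, 199), (75, 197), (78, 190), (81, 206)]
s7 50 [(-24, 222), (-21, 165), (-18, 89), (-15, 63), (-12, 70), (-9, 89), (-6, 102), (-3, 111), (0, 116), (3, 120), (6, 120), (9, 114), (12, 110), (15, 109), (18, 109), (21, 108), (24, 108), (27, 108), (30, 108), (33, 107), (36, 107), (39, 110), (42, 115), (45, 120), (48, 123), (51, 136), (54, 158), (57, 176), (60, 195), (63, 201), (66, 199), (69, 191), (72, 201), (75, 218), (78, 212), (81, 160)]
t7 42 [(-24, 154), (-21, 209), (-18, 244), (-15, 247), (-12, 231), (-9, 117), (-6, 75), (-3, 89), (0, 113), (3, 117), (6, 121), (9, 126), (12, 122), (15, 115), (18, 114), (21, 114), (24, 114), (27, 115), (30, 113), (33, 114), (36, 114), (39, 112), (42, 113), (45, 111), (48, 104), (51, 140), (54, 188), (57, 162), (60, 108), (63, 104), (66, 136), (69, 220), (72, 244), (75, 229), (78, 196), (81, 228)]
t7 50 [(-24, 190), (-21, 239), (-18, 247), (-15, 242), (-12, 149), (-9, 70), (-6, 81), (-3, 107), (0, 117), (3, 121), (6, 130), (9, 127), (12, 116), (15, 114), (18, 114), (21, 114), (24, 115), (27, 114), (30, 113), (33, 114), (36, 113), (39, 113), (42, 112), (45, 105), (48, 132), (51, 188), (54, 171), (57, 112), (60, 103), (63, 128), (66, 214), (69, 244), (72, 232), (75, 196), (78, 225), (81, 243)]
```

The plate spans about box x -5 to 65 and the rib lies at about 48, so the cover is near x = 30. The arm is clear, so I'll hand it in.

```bash
python3 -c "
from workcell import job;print(job.sign_off())"
```

```text
the job is handed in; nothing more can be done
None
```

The job is handed in: the tab is pressed to its stop and the cover is pushed onto the landing at about x = 30 mm of the box (allowed 20–44), with the arm clear; the cover's position was measured from image brightness without a final picture viewed, and the judge returned no verdict.

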